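Cull the jars with crooked lids

TASK

The magnifier lamp hangs over the tray of honey jars: swing it aside so that its head is clear of the tray. Pick out the two jars whose lids have gone on crooked and stand them upright on the floor of the red crate, without dropping them. Leave the four good jars and everything else standing where they are.

Things in the scene. Friction and masses are not known exactly. Their poses are not given: they have to be found in the camera images.
- tray: Blue sheet-steel tray, fixed, 230 (x) x 340 (y) mm, floor 5 mm thick, rim 16 mm high and 4 mm thick; wire handles stick out 21 mm at both y ends. Origin: centre of its underside, on the table. Six jars stand on its floor in two rows of three, each about 105 mm from the next.
- crate: Red plastic open box for rework, fixed, 190 x 190 mm outside (200 mm over the lip at its rim), 50 mm high, walls and floor 4 mm thick, empty. Origin: centre of its underside, on the table; x and y axes along its sides.
- lamp: Foot and column of the magnifier lamp, fixed: white round foot 160 mm across, steel column 18 mm across, 292 mm high. Origin: centre of the foot's underside; the boom swings about the column, the vertical line through this origin.
- lamp_arm (a joint): Swing of the lamp's boom about its column, rad, growing clockwise seen from above, free from -0.9 to 1.9, near 0 at the start with the head over the tray. The boom is level, points along the lamp body's -x axis at 0, and stays where it is left (friction 0.3 N m). Growing values carry the head off over the tray's left (+y) end, which is the short way clear.
- lamp_head (a point): Centre of the lamp's ring head: white ring 150 mm across with a lens, underside 205 mm (this point) and top 235 mm above the table, 330 mm from the column axis at the end of the boom (14 mm tube, centre 262 mm above the table).
- lamp_knob (a point): Middle of the upright black hand grip on the boom's end: a round knob 22 mm across, from 274 to 320 mm above the table, this point at 297 mm, 235 mm from the column axis. Can be pinched from above; the boom's end block just below it is 26 mm wide, top 272 mm above the table.
- jar1: Round honey jar 1, 52 mm across up to 48 mm above its base, then a neck and a lid; 0.18 to 0.28 kg. Origin: centre of its underside, z up along the jar. Which of the jars are faulty is told by the lids alone, not by honey or lid colour.
- lid1: Screw lid of jar 1, part of the jar, 48 mm across, 12 mm high. Origin: centre of its underside, z out of its top. Seated flat, it is square to the jar and its top is 68 mm above the jar's base; crooked (cross-threaded), it is tilted 16 degrees (0.28 rad) to the jar and its high edge stands 81 mm above the base. Two of the six are crooked.
- jar2: Round honey jar 2, 52 mm across up to 48 mm above its base, then a neck and a lid; 0.18 to 0.28 kg. Origin: centre of its underside, z up along the jar. Which of the jars are faulty is told by the lids alone, not by honey or lid colour.
- lid2: Screw lid of jar 2, part of the jar, 48 mm across, 12 mm high. Origin: centre of its underside, z out of its top. Seated flat, it is square to the jar and its top is 68 mm above the jar's base; crooked (cross-threaded), it is tilted 16 degrees (0.28 rad) to the jar and its high edge stands 81 mm above the base. Two of the six are crooked.
- jar3: Round honey jar 3, 52 mm across up to 48 mm above its base, then a neck and a lid; 0.18 to 0.28 kg. Origin: centre of its underside, z up along the jar. Which of the jars are faulty is told by the lids alone, not by honey or lid colour.
- lid3: Screw lid of jar 3, part of the jar, 48 mm across, 12 mm high. Origin: centre of its underside, z out of its top. Seated flat, it is square to the jar and its top is 68 mm above the jar's base; crooked (cross-threaded), it is tilted 16 degrees (0.28 rad) to the jar and its high edge stands 81 mm above the base. Two of the six are crooked.
- jar4: Round honey jar 4, 52 mm across up to 48 mm above its base, then a neck and a lid; 0.18 to 0.28 kg. Origin: centre of its underside, z up along the jar. Which of the jars are faulty is told by the lids alone, not by honey or lid colour.
- lid4: Screw lid of jar 4, part of the jar, 48 mm across, 12 mm high. Origin: centre of its underside, z out of its top. Seated flat, it is square to the jar and its top is 68 mm above the jar's base; crooked (cross-threaded), it is tilted 16 degrees (0.28 rad) to the jar and its high edge stands 81 mm above the base. Two of the six are crooked.
- jar5: Round honey jar 5, 52 mm across up to 48 mm above its base, then a neck and a lid; 0.18 to 0.28 kg. Origin: centre of its underside, z up along the jar. Which of the jars are faulty is told by the lids alone, not by honey or lid colour.
- lid5: Screw lid of jar 5, part of the jar, 48 mm across, 12 mm high. Origin: centre of its underside, z out of its top. Seated flat, it is square to the jar and its top is 68 mm above the jar's base; crooked (cross-threaded), it is tilted 16 degrees (0.28 rad) to the jar and its high edge stands 81 mm above the base. Two of the six are crooked.
- jar6: Round honey jar 6, 52 mm across up to 48 mm above its base, then a neck and a lid; 0.18 to 0.28 kg. Origin: centre of its underside, z up along the jar. Which of the jars are faulty is told by the lids alone, not by honey or lid colour.
- lid6: Screw lid of jar 6, part of the jar, 48 mm across, 12 mm high. Origin: centre of its underside, z out of its top. Seated flat, it is square to the jar and its top is 68 mm above the jar's base; crooked (cross-threaded), it is tilted 16 degrees (0.28 rad) to the jar and its high edge stands 81 mm above the base. Two of the six are crooked.
- big_jar: Large honey jar with a pink lid, 84 mm across, 125 mm high; a bystander. Origin: centre of its underside.
- pail: Small honey pail with a white lid, 106 mm across, 94 mm high; a bystander. Origin: centre of its underside.
- lid_stack: Stack of four spare gold lids, 48 mm across, 44 mm high; a bystander. Origin: centre of its underside.
Mind the look-alikes: they are no part of the job. Leave any purple or turquoise look-alike of the jar2 alone.

How it is judged:
By the outcome, as a careful person would: the job done as asked, in the order asked, and still so for the second after the job is handed in, with the robot touching nothing.
It also fails if it takes over 67 s, if anything falls off the work surface, if the arm or the gripper's body presses on something with over 40 N, if the wrist force passes 120 N, or if a joint passes its speed limit or range.

ROBOT

A 6-joint arm with a two-finger parallel gripper is mounted at the origin on the work surface. World frame = base frame: x ahead of the robot, y to its left, z up, the work surface at z = 0. Lengths are in mm, angles in rad, forces in N, time in s.
With the tool pointing down it reaches from about 425 to 950 mm from the base axis. Payload 14.7 kg.
Tool frame: the origin (TCP) lies on the centre line of the jaws, within the pads' length; the fingertips stand 22 mm ahead of it and the grasp point (between the pads) lies 3 mm ahead of it; z points along the fingers, y is the line along which they close (so a half turn about z gives the same grasp; the last joint's range is limited). The gripper opens to 85 mm and grips with 20 to 120 N. Pads are 22 mm wide; open, the fingers measure 114 mm over their backs; the gripper's body (76 mm by 85 mm) begins 54 mm behind the grasp point. The pads swing forward as they close: fully open they stand 13 mm farther back than shut.
Start: joints at [1.193, 0.48, 1.596, -0, 1.065, -0.047], TCP at [211.096, 614.761, 253.297] pointing down, gripper open.
Joint ranges: [-2.75, 2.75], [-0.82, 2.05], [0.23, 2.67], [-1.56, 4.7], [0.09, 2.69], [-2.92, 2.92]. Speed limits (rad/s): [1.89, 1.89, 2.39, 3.01, 3.01, 3.01].

INTERFACE

Orientations are given as a 3x3 rotation matrix whose columns are the frame's x, y, z axes.
In Python, from station import arm, optics, order gives the robot as it stands.
- The arm moves only by the tool send_rows, never from a script. Its argument "moves" is a list that holds one entry, the list of rows, each a list of 4 numbers: the shift along the tool's x, y, z in mm, then the turn about the tool's z in rad. A call has 1 to 5 rows; each row shifts and turns the commanded pose from where the row before left it, along the tool's axes as they then stand; what a row does not reach is not made up. A row lasts 1/8 s, in which the tool goes at most 62.5 mm and 10.7 degrees, less where a joint would pass 70% of its speed; a pose out of reach is approached as far as the arm can. A call is refused whole if a number of a shift passes 62.5 or a number of a turn 0.188, either way. A call with a gripper value outside its range is refused whole. "gripper" is the finger opening in mm, from 0 to 85.4, set as the call begins (left out, the last holds). The fingers move at their own pace and stop on an object; the grip force is fixed at half the most. Time passes only in rows, so rows that do not move let the fingers close. It gives the time, the measured TCP pose, the force, the opening and the grip force at its end, in the units of the state.
- arm.observe(): the state, without advancing time (a new reading comes with each control period).
- optics.camera(name): name is "side" or "top"; returns the picture (480x640x3 uint8, blue, green, red); there is no depth.
- optics.calibration(name): a dict with "intrinsics" (3x3 intrinsics, pixels), "rvec" (rotation vector, rad) and "tvec" (3), from world to camera coordinates, as OpenCV has them. Camera axes: x right, y down, z forward; pixel columns grow to the right and rows downward; lengths in mm; the calibration is good to about 2 mm. A picture is of the moment at which its call begins. calibration takes no time and is no camera call.
- order.finish_job(): hands the job in; it is judged then, once.
The state is a dict: "time": time; "joint_positions": joint angles; "joint_vel": joint speeds; "joint_efforts": joint torques, N m; "ee_pos": TCP position; "tcp_rot": TCP orientation; "force": force on the tool from outside, world axes, zero at the start; "ft_torque": the same for the moment, N m; "opening": finger opening in mm; "finger_force": force on a finger pad.
Only numpy, scipy, OpenCV 4.12 (cv2) and the standard library are available. Lean on these libraries where they do the work, as an engineer would, in place of code of your own. Each camera call takes 0.05 s, during which the arm holds its last target. There are 200 camera calls.

## Working session

There is one attempt and no reset: what is moved stays moved. The work goes in short steps, Python scripts to look and compute and a tool call to move; the robot and the scene stay as the last step left them, time stands still between calls to the robot, and variables do not carry over. Pictures are saved under pics/ and viewed, at most 10 in all, crops included, and the job is handed in when it is done.

Besides the shell and the picture viewer there is one more tool, called after ">>>" by a JSON object that holds its "name" and its "arguments", one argument or row to a line. send_rows: Moves the arm, as the interface text tells. Its arguments: {"type":"object","properties":{"moves":{"type":"array"},"gripper":{"type":"number"}},"required":["moves"]}

```bash
mkdir -p pics; python3 - <<'E'
from station import arm, optics
import cv2,numpy as np
for n in("top","side"):
    cv2.imwrite(f"pics/{n}0.png",optics.camera(n))
    c=optics.calibration(n);R=cv2.Rodrigues(np.array(c["rvec"],float))[0]
    print(n,np.array(c["intrinsics"]).tolist(),(-R.T@np.ravel(c["tvec"])).round(), R.round(2).tolist())
s=arm.observe();print(s["time"],s["ee_pos"],np.array(s["tcp_rot"]).round(3).tolist(),s["opening"])
E
```

```text
top [[540.5471529733449, 0.0, 317.05136231389224], [0.0, 540.5471529733449, 228.71976888954921], [0.0, 0.0, 1.0]] [ 404.  -50. 1367.] [[0.02, -1.0, 0.01], [-0.99, -0.02, -0.13], [0.13, -0.01, -0.99]]
side [[508.9753127508344, 0.0, 320.3641654258944], [0.0, 508.9753127508344, 232.42877810074125], [0.0, 0.0, 1.0]] [  229. -1102.   778.] [[0.95, -0.3, -0.0], [-0.14, -0.45, -0.88], [0.27, 0.84, -0.47]]
0.1 [210.98893543 614.42106372 252.72562855] [[-0.946, 0.325, -0.0], [0.325, 0.946, -0.001], [0.0, -0.001, -1.0]] 85.43295289344243
```

View pics/top0.png

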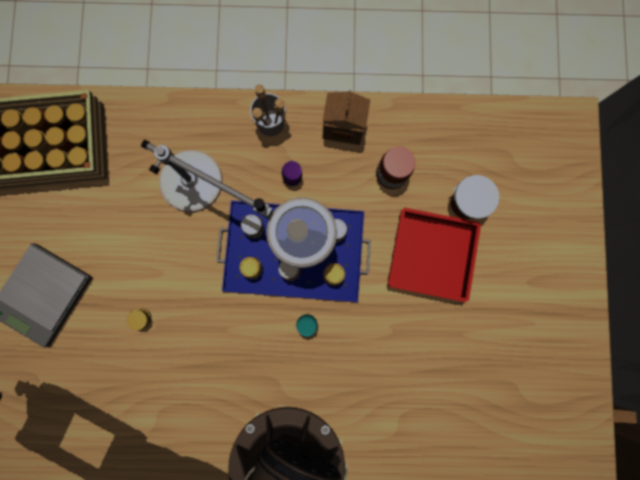

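View pics/side0.png

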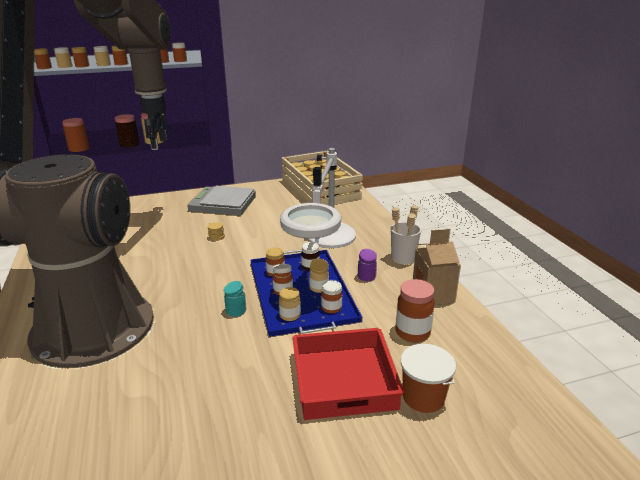

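The top view shows the tray centred near (293,252) with the lamp head over it at (302,233), the knob at (262,206), the foot at (190,181), and the crate at (434,256). In the side view the jars stand at (275,262), (311,254), (283,280), (319,275), (290,305) and (331,297). Next I'll measure these and enlarge the jars.

```bash
cat > h.py <<'E'
from station import arm, optics
import cv2,numpy as np
def cal(n):
    c=optics.calibration(n);return np.array(c["intrinsics"],float),cv2.Rodrigues(np.array(c["rvec"],float))[0],np.ravel(c["tvec"])
def ray(n,p,z):
    K,R,t=cal(n);d=R.T@np.linalg.solve(K,[p[0],p[1],1.]);o=-R.T@t
    return (o+d*(z-o[2])/d[2]).round(1)
def proj(n,P):
    K,R,t=cal(n);q=K@(R@np.array(P,float)+t);return (q[:2]/q[2]).round(1)
E
python3 - <<'E'
from h import *
T=cv2.imread("pics/top0.png");S=cv2.imread("pics/side0.png")
hsv=cv2.cvtColor(T,cv2.COLOR_BGR2HSV)
def big(m):
    c=max(cv2.findContours(m,0,2)[0],key=cv2.contourArea);return cv2.minAreaRect(c),cv2.boxPoints(cv2.minAreaRect(c))
red=cv2.inRange(hsv,(0,150,60),(6,255,255))|cv2.inRange(hsv,(174,150,60),(180,255,255));red[:,:380]=0
for nm,m,z in(("crate",red,50),("tray",cv2.inRange(hsv,(110,120,30),(128,255,255)),16)):
    r,b=big(m);print(nm,r,[ray("top",p,z)[:2].tolist() for p in b])
print("foot",ray("top",(190,181),10)); print("head",ray("top",(302,233),235)); print("knob",ray("top",(260,205),320))
for p in((250,226),(338,230),(297,231),(250,268),(288,269),(335,274)): print(p,ray("top",p,68))
a=cv2.resize(S[225:335,235:365],None,fx=6,fy=5.4,interpolation=2)
cv2.imwrite("pics/s1.png",cv2.resize(S[230:330,240:360],(720,600),interpolation=2))
cv2.imwrite("pics/t1.png",cv2.resize(T[130:310,140:380],(800,600),interpolation=2))
E
```

```text
crate ((434.35076904296875, 254.5550537109375), (82.19880676269531, 82.66667175292969), 10.222168922424316) [[432.9, -233.9], [633.8, -269.6], [601.6, -469.7], [401.7, -430.2]]
tray ((293.3661193847656, 251.15133666992188), (134.53147888183594, 89.67867279052734), 4.635463237762451) [[419.5, 168.0], [644.6, 159.2], [624.0, -180.9], [399.3, -164.8]]
foot [695.3 264.   10. ]
head [540.5 -29.2 235. ]
knob [583.8  52.9 320. ]
(250, 226) [575.  100.2  68. ]
(338, 230) [ 569.8 -113.1   68. ]
(297, 231) [565.2 -13.8  68. ]
(250, 268) [473.5  96.6  68. ]
(288, 269) [473.    5.5  68. ]
(335, 274) [ 463.3 -107.4   68. ]
```

View pics/s1.png

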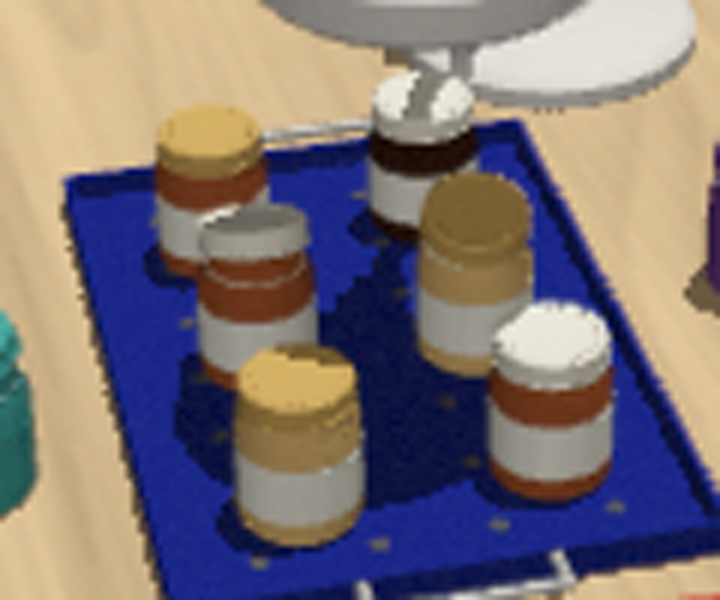

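View pics/t1.png

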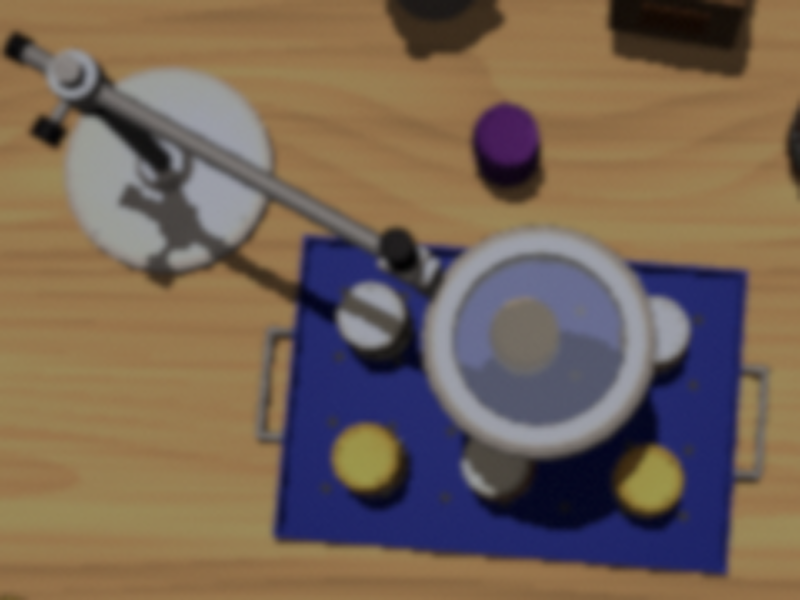

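Lamp first. The white lid in the middle of the near row is plainly crooked. I'll pick the second crooked one after the head is off the tray. Next the arm goes above the knob.

>>> {"name": "send_rows", "arguments": {
  "moves": [
    [[-44.6,-34.1,-12,0],[-44.6,-34.1,-12,0],[-44.6,-34.1,-12,0],[-44.6,-34.1,-12,0],[-44.6,-34.1,-12,0]]
  ]
}}

```text
time: 0.72
ee_pos: [367.3, 379.4, 313.5]
tcp_rot: [[-0.946, 0.325, -0.0], [0.325, 0.946, -0.0], [0.0, -0.0, -1.0]]
force: [0.4, 0.7, -0.5]
opening: 85.3
finger_force: 0.0
```

>>> {"name": "send_rows", "arguments": {
  "moves": [
    [[-44.6,-34.1,-12,0],[-44.6,-34.1,-12,0],[-44.6,-34.1,-12,0.05],[-40,-36,-12,0.05],[-36,-40,-12,0.05]]
  ]
}}

```text
time: 1.35
ee_pos: [500.4, 139.5, 373.4]
tcp_rot: [[-0.886, 0.464, -0.0], [0.464, 0.886, -0.0], [0.0, -0.0, -1.0]]
force: [0.9, 0.8, -0.4]
opening: 85.5
finger_force: 0.0
```

```bash
python3 - <<'E'
from h import *
S=cv2.imread("pics/side0.png")
g=cv2.cvtColor(S,cv2.COLOR_BGR2GRAY)[155:205,305:335]
m=(g<45).astype(np.uint8);n,l,st,c=cv2.connectedComponentsWithStats(m)
print([(s.tolist(),(k+[305,155]).round(1).tolist()) for s,k in zip(st,c)][1:])
p=(259.7,203.5);print(ray("top",p,320),proj("side",ray("top",p,320)),proj("side",[*ray("top",p,320)[:2],274]))
s=arm.observe();print(s["time"],s["ee_pos"],np.array(s["tcp_rot"]).round(3).tolist(),s["joint_positions"])
r=np.array(s["tcp_rot"]);d=r.T@(np.array([*ray("top",p,320)[:2],375])-s["ee_pos"]);print(d)
E
```

```text
[([12, 0, 4, 6, 20], [318.5, 157.8]), ([8, 11, 9, 20, 139], [316.8, 175.6]), ([25, 11, 5, 4, 19], [332.1, 167.6]), ([21, 32, 2, 2, 2], [326.5, 187.5]), ([22, 41, 1, 1, 1], [327.0, 196.0])]
[586.7  53.6 320. ] [316.7 167.7] [316.8 184.7]
1.35 [500.38521168 139.48038079 373.41969812] [[-0.886, 0.464, -0.0], [0.464, 0.886, -0.0], [0.0, -0.0, -1.0]] [ 2.13490628e-01  1.86872710e-01  1.72873337e+00 -1.24527718e-05
  1.22621474e+00 -8.74798226e-01]
[-116.30883148  -36.0262972    -1.59419925]
```

>>> {"name": "send_rows", "arguments": {
  "moves": [
    [[-58,-18,0,0],[-58,-18,0,0],[0,0,24,0],[0,0,24,0],[0,0,22,0]]
  ]
}}

```text
time: 1.98
ee_pos: [585.7, 55.4, 302.1]
tcp_rot: [[-0.886, 0.463, -0.001], [0.463, 0.886, -0.0], [0.001, -0.0, -1.0]]
force: [0.3, 0.2, -0.4]
opening: 85.2
finger_force: 0.0
```

>>> {"name": "send_rows", "arguments": {
  "moves": [
    [[0,0,0,0],[0,0,0,0],[0,0,0,0],[0,0,0,0]]
  ],
  "gripper": 18
}}

```text
time: 2.48
ee_pos: [587.4, 57.0, 304.7]
tcp_rot: [[-0.887, 0.463, 0.004], [0.463, 0.887, 0.002], [-0.002, 0.004, -1.0]]
force: [8.3, 16.6, 3.4]
opening: 20.9
finger_force: 60.2
```

>>> {"name": "send_rows", "arguments": {
  "moves": [
    [[6,2,0,0.025],[12,0.5,0,0.05],[18,0.8,0,0.075],[23.5,1.2,0,0.1],[23.5,1.2,0,0.1]]
  ]
}}

```text
time: 3.1
ee_pos: [521.8, 108.3, 304.7]
tcp_rot: [[-0.672, 0.741, 0.003], [0.741, 0.672, 0.0], [-0.002, 0.002, -1.0]]
force: [6.8, 5.9, 3.7]
opening: 20.5
finger_force: 60.1
```

>>> {"name": "send_rows", "arguments": {
  "moves": [
    [[23.5,1.2,0,0.1],[23.5,1.2,0,0.1],[23.5,1.2,0,0.1],[23.5,1.2,0,0.1],[23.5,1.2,0,0.1]]
  ]
}}

```text
time: 3.72
ee_pos: [467.9, 211.9, 304.6]
tcp_rot: [[-0.234, 0.972, 0.004], [0.972, 0.234, 0.001], [0.0, 0.004, -1.0]]
force: [15.0, 1.5, -3.6]
opening: 20.7
finger_force: 59.9
```

>>> {"name": "send_rows", "arguments": {
  "moves": [
    [[23.5,2.2,0,0.1],[23.5,1.2,0,0.1],[23.5,1.2,0,0.1],[18,0.8,0,0.075],[12,0.5,0,0.05]]
  ]
}}

```text
time: 4.35
ee_pos: [466.5, 311.8, 304.6]
tcp_rot: [[0.186, 0.983, 0.003], [0.983, -0.186, 0.001], [0.001, 0.003, -1.0]]
force: [6.2, -4.7, 6.5]
opening: 20.6
finger_force: 60.8
```

>>> {"name": "send_rows", "arguments": {
  "moves": [
    [[6,0.5,0,0.025],[0,0,0,0],[0,0,0,0]]
  ]
}}

```text
time: 4.72
ee_pos: [467.8, 317.2, 304.7]
tcp_rot: [[0.209, 0.978, 0.002], [0.978, -0.209, 0.001], [0.002, 0.002, -1.0]]
force: [1.3, 0.1, 6.3]
opening: 21.0
finger_force: 60.8
```

>>> {"name": "send_rows", "arguments": {
  "moves": [
    [[0,0,0,0],[0,0,0,0],[0,0,0,0],[0,0,-20,0],[0,0,-50,0]]
  ],
  "gripper": 85
}}

```text
time: 5.35
ee_pos: [466.0, 316.1, 372.1]
tcp_rot: [[0.209, 0.978, -0.004], [0.978, -0.209, -0.002], [-0.003, -0.003, -1.0]]
force: [0.4, 0.4, 0.8]
opening: 84.7
finger_force: 0.0
```

```bash
python3 - <<'E'
from h import *
T=optics.camera("top");S=optics.camera("side")
cv2.imwrite("pics/t2f.png",T);cv2.imwrite("pics/s2f.png",S)
a=cv2.resize(T[190:310,210:380],(680,480),interpolation=2)
cv2.imwrite("pics/t2.png",T)
cv2.imwrite("pics/t3.png",a)
cv2.imwrite("pics/s3.png",cv2.resize(S[235:330,245:350],(660,600),interpolation=2))
s=arm.observe();print(s["time"],s["ee_pos"],s["joint_positions"].round(2) if hasattr(s["joint_positions"],"round") else s["joint_positions"])
E
```

```text
5.45 [468.65310756 317.72119656 378.06657697] [ 0.54  0.25  1.63 -0.    1.25  0.75]
```

View pics/t2.png

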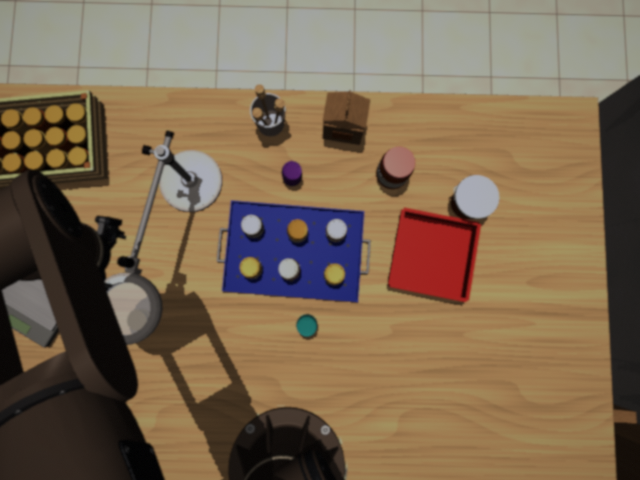

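View pics/s3.png

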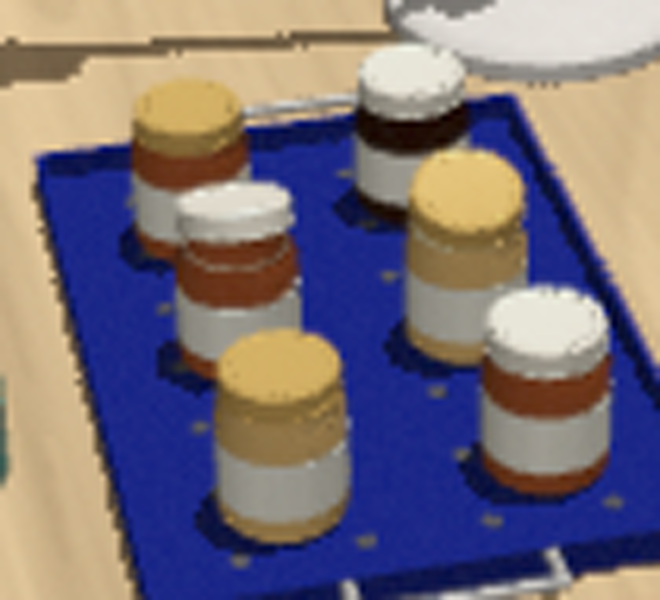

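The lamp head is now clear at (130,308) in the top view, left of the tray. The white lid in the middle of the near row is crooked. The far-middle gold lid at (298,230) also looks tilted: it is shaded differently from above and looks fuller from the side. I'll compare it with the near-right gold lid using numbers.

```bash
python3 - <<'E'
from h import *
T=cv2.imread("pics/t2f.png");S=cv2.imread("pics/s2f.png");hs=cv2.cvtColor(S,cv2.COLOR_BGR2HSV)
tp={"FL":(252,226),"FM":(298,231),"FR":(337,230),"NL":(250,268),"NM":(289,269),"NR":(335,274)}
ht=cv2.cvtColor(T,cv2.COLOR_BGR2HSV)
a=np.linspace(0,6.28,60)
for k,p in tp.items():
    x,y=p;w=ht[y-14:y+15,x-14:x+15];m=((w[...,2]>95)&~((w[...,0]>105)&(w[...,0]<130)&(w[...,1]>120))).astype(np.uint8)
    n,l,st,c=cv2.connectedComponentsWithStats(m);i=1+st[1:,4].argmax()
    ct=c[i]+[x-14,y-14];P=ray("top",ct,73)
    e=proj("side",[*P[:2],73]);E=cv2.fitEllipse(np.array([proj("side",[P[0]+24*np.cos(t),P[1]+24*np.sin(t),73]) for t in a],np.float32))
    u,v=e.astype(int);w=S[v-14:v+15,u-16:u+17].astype(int);hv=hs[v-14:v+15,u-16:u+17]
    col=S[v-2:v+3,u-2:u+3].reshape(-1,3).mean(0)
    m=(np.abs(w-col).max(2)<22).astype(np.uint8);n,l,st,c=cv2.connectedComponentsWithStats(m);i=l[14,16] or 1+st[1:,4].argmax()
    cc=max(cv2.findContours((l==i).astype(np.uint8),0,1)[0],key=cv2.contourArea);F=cv2.fitEllipse(cc)
    f=lambda e:[round(float(q),1) for q in (*e[0],*e[1],e[2])]
    print(k,ct.round(1),st[i],P,"flat",f(E),"seen",[round(float(q),1) for q in (F[0][0]+u-16,F[0][1]+v-14,*F[1],F[2])])
red=cv2.inRange(ht,(0,150,60),(6,255,255))|cv2.inRange(ht,(174,150,60),(180,255,255));red[:,:388]=0
ys,xs=np.nonzero(ht[210:212,300:302,0]);
b=cv2.boxPoints(cv2.minAreaRect(max(cv2.findContours(red,0,2)[0],key=cv2.contourArea)));print([ray("top",q,50)[:2].tolist() for q in b])
print("pail",ray("top",(476,198),94),"big",ray("top",(398,162),125))
cv2.imwrite("pics/z.png",cv2.resize(S[255:312,270:345],(750,570),interpolation=cv2.INTER_CUBIC))
E
```

```text
FL [250.2 223.7] [  8   4  25  15 191] [579.9  99.3  73. ] flat [310.0, 245.2, 8.4, 17.0, 89.2] seen [315.3, 242.4, 10.6, 25.1, 69.4]
FM [297.4 228. ] [  8   8  17  12 157] [571.8 -14.7  73. ] flat [319.5, 265.9, 9.6, 18.3, 89.8] seen [318.8, 264.5, 10.9, 16.3, 94.4]
FR [336.4 228. ] [  8  11  18  10 139] [ 574.  -108.8   73. ] flat [331.9, 284.9, 10.9, 19.4, 90.8] seen [331.6, 285.5, 9.2, 17.3, 93.1]
NL [248.8 266.2] [  8  11  17   9 113] [477.5  98.9  73. ] flat [274.6, 250.8, 8.7, 17.4, 86.9] seen [274.2, 251.2, 7.8, 16.0, 87.1]
NM [287.5 267.6] [ 8 11 17  6 71] [476.1   6.5  73. ] flat [282.1, 267.8, 9.7, 18.4, 87.1] seen [281.7, 266.5, 4.7, 15.3, 85.0]
NR [334.3 272.8] [  7  10  19  11 158] [ 465.9 -105.5   73. ] flat [289.1, 291.8, 11.3, 19.9, 87.1] seen [288.9, 292.2, 9.8, 18.2, 88.2]
[[433.2, -233.9], [634.0, -269.9], [601.5, -469.9], [401.7, -430.1]]
pail [ 650.9 -442.    94. ] big [ 727.1 -249.5  125. ]
```

View pics/z.png

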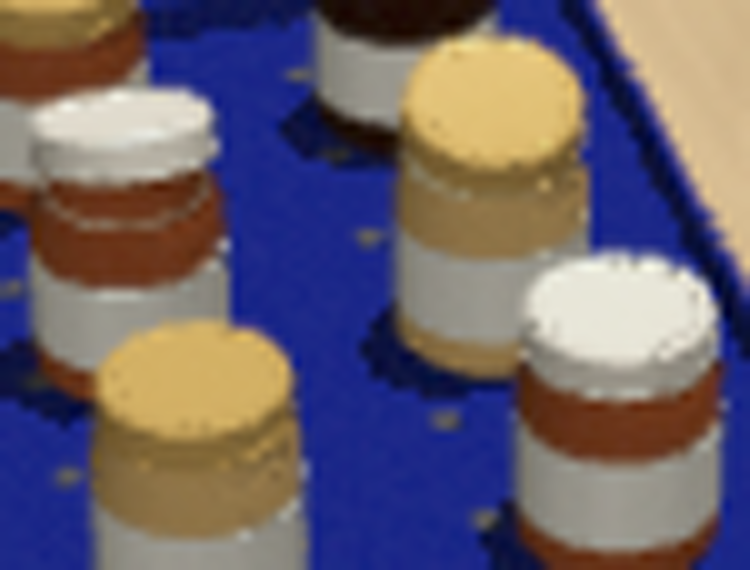

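FM (gold, 319,265 in the side view) and NM (white, 282,267) are crooked. Their ellipse aspects are 0.67 and 0.31, against 0.53 expected for a flat lid. The other lids are flat. Now I'll get their axes from the bodies in the side view.

```bash
python3 - <<'E'
from h import *
K,R,t=cal("side");o=-R.T@t
for n,(u,v),(x,y) in(("FM",(319.2,293),(571.8,-14.7)),("NM",(283.0,295.5),(476.1,6.5))):
    P=ray("side",(u,v),5)[:2];d=P-o[:2];d/=np.linalg.norm(d);print(n,P+26*d,"front",P, "proj axis of top est", proj("side",[x,y,5]),proj("side",[x,y,30]))
s=arm.observe();print(s["ee_pos"],np.array(s["tcp_rot"]).round(3).tolist())
E
```

```text
FM [570.69272981 -14.69529557] front [562.9 -39.5] proj axis of top est [319.6 287.4] [319.5 279.6]
NM [474.63366106   4.08231398] front [469.  -21.3] proj axis of top est [283.1 289.3] [282.7 281.5]
[468.65310756 317.72119656 378.06657697] [[0.208, 0.978, 0.006], [0.978, -0.208, 0.004], [0.005, 0.005, -1.0]]
```

>>> {"name": "send_rows", "arguments": {
  "moves": [
    [[-50.5,28.2,0,0],[-50.5,28.2,0,0],[-50.5,28.2,0,0],[-50.5,28.2,20,0],[-50.5,28.2,20,0]]
  ],
  "gripper": 85
}}

```text
time: 6.08
ee_pos: [552.6, 38.5, 332.9]
tcp_rot: [[0.208, 0.978, 0.001], [0.978, -0.208, 0.0], [0.0, 0.001, -1.0]]
force: [1.3, 1.1, 0.8]
opening: 84.8
finger_force: 0.0
```

>>> {"name": "send_rows", "arguments": {
  "moves": [
    [[-50.5,28.2,18,0],[0,0,50,0],[0,0,55,0],[0,0,50,0],[0,0,0,0]]
  ]
}}

```text
time: 6.7
ee_pos: [566.9, -14.8, 157.3]
tcp_rot: [[0.209, 0.978, -0.007], [0.978, -0.209, 0.001], [-0.001, -0.007, -1.0]]
force: [-0.2, -1.1, 1.1]
opening: 84.8
finger_force: 0.0
```

>>> {"name": "send_rows", "arguments": {
  "moves": [
    [[1.5,3,30,0],[0,0,30,0],[0,0,26,0],[0,0,18,0],[0,0,7,0]]
  ]
}}

```text
time: 7.32
ee_pos: [573.1, -14.1, 49.7]
tcp_rot: [[0.208, 0.978, 0.001], [0.978, -0.208, -0.0], [0.0, 0.001, -1.0]]
force: [0.7, -0.5, -0.4]
opening: 84.6
finger_force: 0.0
```

>>> {"name": "send_rows", "arguments": {
  "moves": [
    [[0,0,0,0],[0,0,0,0],[0,0,0,0],[0,0,0,0]]
  ],
  "gripper": 44
}}

```text
time: 7.82
ee_pos: [573.0, -14.1, 50.5]
tcp_rot: [[0.208, 0.978, 0.001], [0.978, -0.208, -0.0], [0.0, 0.001, -1.0]]
force: [-2.3, 0.7, 8.4]
opening: 50.3
finger_force: 60.9
```

>>> {"name": "send_rows", "arguments": {
  "moves": [
    [[0,0,-10,0],[0,0,-25,0],[0,0,-35,0],[0,0,-30,0],[0,0,-10,0]]
  ]
}}

```text
time: 8.45
ee_pos: [573.6, -14.1, 161.7]
tcp_rot: [[0.208, 0.978, 0.003], [0.978, -0.208, -0.0], [0.0, 0.003, -1.0]]
force: [0.3, 0.0, -1.3]
opening: 50.3
finger_force: 62.7
```

>>> {"name": "send_rows", "arguments": {
  "moves": [
    [[-10,0.5,0,0],[-22,1,0,0],[-35,1.5,0,0],[-45,2,0,0],[-48,2,0,0]]
  ]
}}

```text
time: 9.07
ee_pos: [544.9, -173.4, 157.8]
tcp_rot: [[0.208, 0.978, -0.002], [0.978, -0.208, 0.001], [0.0, -0.002, -1.0]]
force: [1.0, -0.1, -2.7]
opening: 50.5
finger_force: 62.7
```

>>> {"name": "send_rows", "arguments": {
  "moves": [
    [[-48,2,0,0],[-48,2,0,0],[-45,2,0,0],[-38,1.5,0,0],[-25,1.5,0,0]]
  ]
}}

```text
time: 9.7
ee_pos: [511.0, -375.1, 157.8]
tcp_rot: [[0.21, 0.978, -0.002], [0.978, -0.21, 0.001], [0.001, -0.002, -1.0]]
force: [-0.3, 0.8, -1.6]
opening: 50.3
finger_force: 62.7
```

>>> {"name": "send_rows", "arguments": {
  "moves": [
    [[-14,0.5,0,-0.03],[-5,0,0,0],[0,0,0,0]]
  ]
}}

```text
time: 10.07
ee_pos: [508.8, -391.7, 158.8]
tcp_rot: [[0.18, 0.984, -0.001], [0.984, -0.18, 0.001], [0.0, -0.001, -1.0]]
force: [1.0, 0.3, -1.9]
opening: 49.7
finger_force: 62.7
```

```bash
python3 - <<'E'
from h import *
T=optics.camera("top");S=optics.camera("side");cv2.imwrite("pics/s4f.png",S)
cv2.imwrite("pics/s4.png",cv2.resize(S[230:430,230:470],(720,600),interpolation=2))
s=arm.observe();print(s["time"],s["ee_pos"],s["force"],s["opening"])
E
```

```text
10.175 [ 509.0421611  -391.32658825  159.0590707 ] [ 0.01040744 -0.25893148 -3.0958916 ] 50.5824212115832
```

View pics/s4.png

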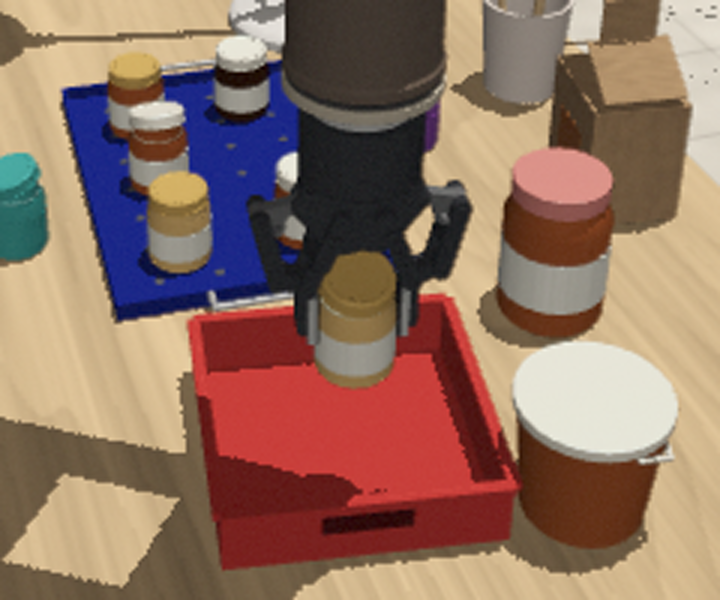

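The jar is held upright over the crate at (355,320), and its crooked lid is plain to see. Next I lower it.

>>> {"name": "send_rows", "arguments": {
  "moves": [
    [[0,0,20,0],[0,0,35,0],[0,0,30,0],[0,0,15,0],[0,0,5,0]]
  ]
}}

```text
time: 10.8
ee_pos: [509.0, -391.6, 53.8]
tcp_rot: [[0.179, 0.984, -0.001], [0.984, -0.179, 0.001], [0.0, -0.001, -1.0]]
force: [0.3, -0.7, -1.2]
opening: 50.8
finger_force: 62.8
```

>>> {"name": "send_rows", "arguments": {
  "moves": [
    [[0,0,1,0],[0,0,1,0],[0,0,0,0]]
  ]
}}

```text
time: 11.18
ee_pos: [509.3, -392.4, 53.0]
tcp_rot: [[0.179, 0.984, 0.001], [0.984, -0.179, -0.001], [-0.0, 0.001, -1.0]]
force: [-0.4, 0.3, -1.5]
opening: 50.3
finger_force: 62.8
```

>>> {"name": "send_rows", "arguments": {
  "moves": [
    [[0,0,1,0],[0,0,1,0],[0,0,0,0]]
  ]
}}

```text
time: 11.55
ee_pos: [508.9, -392.1, 50.2]
tcp_rot: [[0.179, 0.984, -0.0], [0.984, -0.179, 0.0], [0.0, -0.0, -1.0]]
force: [-0.1, -1.1, -2.5]
opening: 50.9
finger_force: 62.8
```

>>> {"name": "send_rows", "arguments": {
  "moves": [
    [[0,0,1,0],[0,0,0.5,0],[0,0,0,0]]
  ]
}}

```text
time: 11.92
ee_pos: [509.0, -392.2, 49.5]
tcp_rot: [[0.179, 0.984, 0.0], [0.984, -0.179, -0.0], [-0.0, 0.0, -1.0]]
force: [-2.7, 1.6, 11.0]
opening: 50.3
finger_force: 64.4
```

>>> {"name": "send_rows", "arguments": {
  "moves": [
    [[0,0,0,0],[0,0,0,0],[0,0,0,0],[0,0,-15,0],[0,0,-35,0]]
  ],
  "gripper": 72
}}

```text
time: 12.55
ee_pos: [508.3, -391.6, 98.8]
tcp_rot: [[0.179, 0.984, -0.002], [0.984, -0.179, 0.002], [0.001, -0.002, -1.0]]
force: [0.7, 0.4, 0.2]
opening: 71.9
finger_force: 0.0
```

>>> {"name": "send_rows", "arguments": {
  "moves": [
    [[0,0,-45,0],[10,-3,-25,0],[25,-7,0,0],[40,-11,0,0],[48,-13,0,0]]
  ]
}}

```text
time: 13.18
ee_pos: [497.6, -264.4, 169.9]
tcp_rot: [[0.18, 0.984, 0.001], [0.984, -0.18, -0.001], [-0.001, 0.001, -1.0]]
force: [0.2, 1.4, 0.7]
opening: 71.7
finger_force: 0.0
```

>>> {"name": "send_rows", "arguments": {
  "moves": [
    [[50,-13.5,0,0],[50,-13.5,0,0],[50,-13.5,0,0],[48,-13,0,0],[38,-11,0,0]]
  ],
  "gripper": 85
}}

```text
time: 13.8
ee_pos: [476.3, -19.5, 169.8]
tcp_rot: [[0.178, 0.984, 0.001], [0.984, -0.178, -0.0], [0.0, 0.001, -1.0]]
force: [0.9, 0.4, 0.1]
opening: 84.6
finger_force: 0.0
```

>>> {"name": "send_rows", "arguments": {
  "moves": [
    [[17.5,-5,0,0],[7,-1,0,0],[0,0,0,0]]
  ]
}}

```text
time: 14.18
ee_pos: [475.2, 3.8, 169.3]
tcp_rot: [[0.179, 0.984, 0.001], [0.984, -0.179, -0.0], [0.0, 0.001, -1.0]]
force: [0.0, -0.3, 0.5]
opening: 85.2
finger_force: 0.0
```

>>> {"name": "send_rows", "arguments": {
  "moves": [
    [[0,0,30,0],[0,0,33,0],[0,0,28,0],[0,0,18,0],[0,0,10,0]]
  ]
}}

```text
time: 14.8
ee_pos: [474.8, 3.0, 49.0]
tcp_rot: [[0.18, 0.984, -0.001], [0.984, -0.18, -0.0], [-0.0, -0.001, -1.0]]
force: [-0.1, 0.3, -0.2]
opening: 85.1
finger_force: 0.0
```

>>> {"name": "send_rows", "arguments": {
  "moves": [
    [[0,0,0,0],[0,0,0,0],[0,0,0,0],[0,0,0,0]]
  ],
  "gripper": 44
}}

```text
time: 15.3
ee_pos: [475.2, 3.7, 50.8]
tcp_rot: [[0.179, 0.984, 0.001], [0.984, -0.179, -0.0], [0.0, 0.001, -1.0]]
force: [-1.7, -2.5, 4.7]
opening: 50.2
finger_force: 61.4
```

>>> {"name": "send_rows", "arguments": {
  "moves": [
    [[0,0,-10,0],[0,0,-25,0],[0,0,-35,0],[0,0,-30,0],[0,0,-10,0]]
  ]
}}

```text
time: 15.92
ee_pos: [475.8, 3.9, 162.1]
tcp_rot: [[0.179, 0.984, 0.004], [0.984, -0.179, -0.0], [0.0, 0.004, -1.0]]
force: [0.6, -0.6, -3.0]
opening: 50.4
finger_force: 63.0
```

>>> {"name": "send_rows", "arguments": {
  "moves": [
    [[-10,3.5,0,0],[-22,7.7,0,0],[-35,12.2,0,0],[-45,15.7,0,0],[-48,16.8,0,0]]
  ]
}}

```text
time: 16.55
ee_pos: [500.5, -165.2, 158.4]
tcp_rot: [[0.179, 0.984, -0.002], [0.984, -0.179, 0.001], [0.0, -0.002, -1.0]]
force: [0.9, -0.1, -3.5]
opening: 50.1
finger_force: 63.0
```

>>> {"name": "send_rows", "arguments": {
  "moves": [
    [[-48,16.8,0,0],[-42,14.7,0,0],[-30,10.5,0,0],[-14,5,0,0],[-6,2,0,0]]
  ]
}}

```text
time: 17.18
ee_pos: [523.7, -310.4, 158.7]
tcp_rot: [[0.18, 0.984, -0.001], [0.984, -0.18, 0.001], [0.001, -0.002, -1.0]]
force: [0.3, -0.9, -2.0]
opening: 50.3
finger_force: 63.0
```

```bash
python3 - <<'E'
from h import *
S=optics.camera("side")
cv2.imwrite("pics/s5.png",cv2.resize(S[230:430,230:470],(720,600),interpolation=2))
s=arm.observe();print(s["time"],s["ee_pos"],s["force"],s["opening"])
E
```

```text
17.225 [ 523.97758303 -310.51340465  158.94890518] [ 1.08391457 -0.35528541 -1.99000974] 50.37788299508551
```

View pics/s5.png

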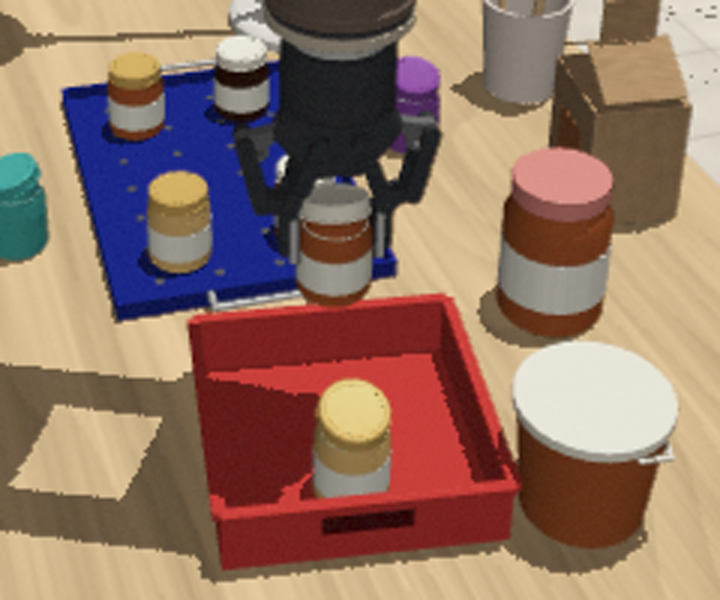

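The first jar stands upright in the crate at (352,440). The second is held over the crate's back half at (335,245). Lowering it now.

>>> {"name": "send_rows", "arguments": {
  "moves": [
    [[0,0,20,0],[0,0,35,0],[0,0,30,0],[0,0,15,0],[0,0,5,0]]
  ]
}}

```text
time: 17.85
ee_pos: [524.2, -309.3, 54.3]
tcp_rot: [[0.178, 0.984, -0.001], [0.984, -0.178, 0.001], [0.0, -0.001, -1.0]]
force: [-0.4, -0.5, -2.2]
opening: 50.2
finger_force: 63.0
```

>>> {"name": "send_rows", "arguments": {
  "moves": [
    [[0,0,1,0],[0,0,1,0],[0,0,1,0],[0,0,0,0]]
  ]
}}

```text
time: 18.35
ee_pos: [524.5, -310.2, 52.1]
tcp_rot: [[0.179, 0.984, 0.0], [0.984, -0.179, -0.0], [-0.0, 0.0, -1.0]]
force: [0.2, -0.2, -2.2]
opening: 50.3
finger_force: 63.0
```

>>> {"name": "send_rows", "arguments": {
  "moves": [
    [[0,0,1,0],[0,0,0,0]]
  ]
}}

```text
time: 18.6
ee_pos: [524.3, -310.0, 50.8]
tcp_rot: [[0.179, 0.984, -0.0], [0.984, -0.179, 0.0], [0.0, -0.0, -1.0]]
force: [0.3, 0.1, -2.7]
opening: 50.2
finger_force: 63.0
```

>>> {"name": "send_rows", "arguments": {
  "moves": [
    [[0,0,1,0],[0,0,0.5,0],[0,0,0,0]]
  ]
}}

```text
time: 18.98
ee_pos: [524.4, -310.1, 49.8]
tcp_rot: [[0.179, 0.984, 0.0], [0.984, -0.179, -0.0], [-0.0, 0.0, -1.0]]
force: [-3.4, 2.2, 8.0]
opening: 50.3
finger_force: 64.5
```

Contact. Release, rise clear and check.

>>> {"name": "send_rows", "arguments": {
  "moves": [
    [[0,0,0,0],[0,0,0,0],[0,0,0,0],[0,0,-15,0],[0,0,-35,0]]
  ],
  "gripper": 72
}}

```text
time: 19.6
ee_pos: [523.6, -309.5, 99.4]
tcp_rot: [[0.179, 0.984, -0.002], [0.984, -0.179, 0.001], [0.001, -0.002, -1.0]]
force: [0.4, -0.9, 0.5]
opening: 71.7
finger_force: 0.0
```

>>> {"name": "send_rows", "arguments": {
  "moves": [
    [[0,0,-55,0],[0,0,-55,0],[0,0,-55,0],[0,0,-30,0],[0,0,0,0]]
  ]
}}

```text
time: 20.23
ee_pos: [525.3, -310.6, 298.1]
tcp_rot: [[0.179, 0.984, 0.005], [0.984, -0.179, -0.003], [-0.002, 0.005, -1.0]]
force: [-0.4, 0.0, -1.2]
opening: 72.0
finger_force: 0.0
```

```bash
python3 - <<'E'
from h import *
S=optics.camera("side");cv2.imwrite("pics/s6.png",S)
s=arm.observe();print(s["time"],s["ee_pos"],s["force"])
E
```

```text
20.275 [ 524.61478584 -310.17268098  296.13487701] [ 0.19549337  0.38379687 -0.44487025]
```

View pics/s6.png

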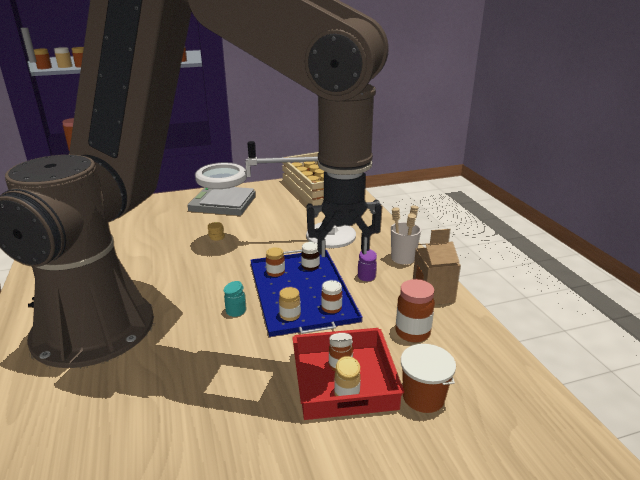

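Both crooked jars stand upright in the crate at (341,350) and (347,377). The four good jars are still on the tray, the lamp head is aside at (221,175), and the gripper is clear of everything.

```bash
python3 -c "
from station import order
print(order.finish_job())"
```

```text
the job is handed in; nothing more can be done
None
```

The job is handed in at about 20 s: the lamp is swung clear of the tray, both crooked-lid jars stand upright in the red crate, and the four good jars and bystanders were not touched.

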